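Scrap tub into its holder, miscut lock cylinder into the tub

ROBOT

A 7-joint arm with a two-finger parallel gripper is mounted at the origin on a cart in front of the work surface, level with it; the furniture and walls round the work are solid. World frame = base frame: x ahead of the robot, y to its left, z up, the work surface at z = 0. Lengths are in m, angles in rad, forces in N, time in s.
With the tool pointing down it reaches from about 0.35 to 0.9 m from the base axis. Payload 8.1 kg.
Tool frame: the origin (TCP) lies at the very end of the fingers, on their centre line; the grasp point (between the pads) lies arm.grip_point_offset behind it (arm.grip_point_offset is the distance from the TCP to the grasp point, in m); z points along the fingers, y is the line along which they close (so a half turn about z gives the same grasp; the last joint's range is limited). The gripper opens to 92 mm and grips with 3 to 60 N. Pads are 19 mm wide; open, the fingers measure 130 mm over their backs; the gripper's body (75 mm by 190 mm) begins 47 mm behind the grasp point.
Start: joints at [1.004, 0.434, 0.025, 1.573, -0.012, 1.134, -0.075], TCP at [0.28, -0.559, 0.206] pointing down, gripper open.
Joint ranges: [-2.62, 2.62], [-0.44, 2.09], [-1.27, 1.32], [0.08, 2.57], [-1.32, 4.46], [0.12, 2], [-2.74, 2.74]. Speed limits (rad/s): [2.22, 2.22, 3.01, 3.01, 3.14, 3.14, 3.14].

INTERFACE

Orientations are given as a rotation vector (axis times angle).
In Python, from cell import arm gives the robot as it stands. The module is installed in compiled form; this text tells all that it offers.
- The arm moves only by the shell command python3 -m creep 'ROWS' [OPENING] [FORCE]. ROWS is JSON, a list of rows, each a list of 6 numbers: the shift along the tool's x, y, z scaled (see below), then the turn, a rotation vector about the tool's x, y, z scaled (see below). A call has 1 to 20 rows; each row shifts and turns the commanded pose from where the row before left it, along the tool's axes as they then stand; what a row does not reach is not made up. The controller multiplies each number of a shift by 0.4 m and each number of a turn by 120 degrees. A row lasts 1/12 s, in which the tool goes at most 41.7 mm and 7.16 degrees, less where a joint would pass 70% of its speed; a pose out of reach is approached as far as the arm can. A call with a number of a shift or a turn outside -1 to 1 is refused whole. A call with a gripper value outside its range is refused whole. OPENING is the closure, from -1 (fully open) to 1 (shut), set as the call begins (- or left out, the last holds). The fingers move at their own pace and stop on an object; FORCE is the grip in N (left out, the last holds). Time passes only in rows, so rows that do not move let the fingers close. It gives the time, the measured TCP pose, the force, the opening and the grip force at its end, in the units of the state.
- arm.observe(): the state, without advancing time (a new reading comes with each control period).
- arm.get_image(name): name is "side" or "top" or "wrist"; returns a dict with "frame" (480x640x3 uint8, red, green, blue), "intrinsics" (3x3 intrinsics, pixels), "rvec" (rotation vector, rad) and "tvec" (3), from world to camera coordinates, as OpenCV has them; the wrist camera has in their place "mount" (4x4, takes a point from camera to tool coordinates, whose origin is the TCP and whose axes are the flange's). Camera axes: x right, y down, z forward; pixel columns grow to the right and rows downward; lengths in m; the calibration is good to about 2 mm. A picture is of the moment at which its call begins: read the wrist's pose just before it. There is no depth.
- arm.sign_off(): hands the job in; it is judged then, once.
The state is a dict: "clock": time; "joints": joint angles; "dq": joint speeds; "joint_efforts": joint torques, N m; "position": TCP position; "ee_rot": TCP orientation; "force": force on the tool from outside, world axes, zero at the start; "ft_torque": the same for the moment, N m; "width": opening from 0.0 (shut) to 1.0 (fully open); "gripper_force": force on a finger pad.
Only numpy, scipy, OpenCV 4.12 (cv2) and the standard library are available. Lean on these libraries where they do the work, as an engineer would, in place of code of your own. Each camera call takes 0.05 s, during which the arm holds its last target. There are 200 camera calls.

TASK

The small sheet-steel scrap tub is standing upside down on the bench, to keep the chips out. Turn it mouth up and seat it flat in its holder, the low plate with four turned-up tongues; then drop the shorter of the two brass lock cylinders that stand to the left of the holder, which was cut wrong, into the tub. Leave the longer cylinder standing where it is and do not disturb the brass padlock or the black loupe.

Things in the scene. Friction and masses are not known exactly. Their poses are not given: they have to be found in the camera images.
- tub: open box of bare sheet steel, 56 mm (own x) by 60 mm (own y) by 68 mm (own z) outside, walls 2.5 mm, 0.12 kg. Origin: centre of its mouth, level with the rim; own z runs from the mouth to the closed bottom (at z = +68 mm). It starts mouth down on the bench, own z up; mouth up means own z down. Sturdy: may be gripped across the 56 mm in any attitude, and stands on any face.
- tub_mid (a point): middle of the tub, 34 mm from the mouth along the tub's own z; axes as the tub's. The inside is 51 mm (x) by 55 mm (y); the rolled rim round the mouth, 4 mm thick, stands 0.75 mm proud of the sides.
- holder: fixed dark steel plate 96 mm (x) by 100 mm (y), 5 mm thick, with a turned-up, flared tongue in the middle of each side, tops 21 mm above the bench. Origin: centre of its underside, z up. The tub stands between the tongues with 5 mm play on every side: its 56 mm along the holder's x, its 60 mm along y; either way round (half turn).
- holder_seat (a point): centre of the holder's upper face, on which the tub's bottom rests, 5 mm above the bench; axes as the holder's
- short_cylinder: the shorter brass profile lock cylinder, standing on its end, 32 mm (own x) by 17 mm (own y), 61 mm high, about 0.19 kg; origin: centre of its underside, z up its length. Its straight narrow edges, 32 mm apart, are the best grip.
- short_mid (a point): middle of the short cylinder, 30 mm above its origin along its own z
- long_cylinder: the longer brass profile lock cylinder, of the same section and 71 mm high, standing on its end; origin: centre of its underside. A bystander.
- padlock: brass padlock 65 x 42 x 15 mm lying on its face; origin: centre of its underside. A bystander.
- loupe: black eye loupe, 37 mm across and 34 mm high, standing on its wide rim; origin: centre of its underside. A bystander.

How it is judged:
On the way:
1. the tub stands mouth up, seated in its holder and let go (angle between tub's own z axis and vertical above 3.05 rad and horizontal distance between tub and holder_seat below 0.012 m and z of tub in the frame of holder_seat below 0.071 m and contact force between tub and the fingers below 0.1 N), for 0.2 s.
At the end, for the whole second after the job is handed in: The tub stands mouth up (within about 5 degrees) in its holder, its middle within 12 mm of the holder's and its bottom resting on the plate (within 3 mm); the short cylinder is inside the tub, its middle at least 15 mm below the rim; both are at rest; the long cylinder still stands (angle between tub's own z axis and vertical above 3.05 rad and horizontal distance between tub and holder_seat below 0.012 m and z of tub in the frame of holder_seat below 0.071 m and x of short_mid in the frame of tub between -0.0255 and 0.0255 m and y of short_mid in the frame of tub between -0.0275 and 0.0275 m and z of short_mid in the frame of tub between 0.015 and 0.068 m and linear speed of each of tub, short_cylinder below 0.02 m/s and angle between long_cylinder's own z axis and vertical below 0.2 rad); the robot touches nothing.
It fails at once if the long cylinder is moved by more than 25 mm or knocked over (distance of long_cylinder from where it was at the start of the episode above 0.025 m or angle between long_cylinder's own z axis and vertical above 0.5 rad).
It fails at once if the padlock or the loupe is moved by more than 25 mm (distance of any of padlock, loupe from where it was at the start of the episode above 0.025 m).
It also fails if it takes over 70 s, if anything falls off the work surface, if the arm or the gripper's body presses on something with over 40 N, if the wrist force passes 120 N, or if a joint passes its speed limit or range.

## Working session

There is one attempt and no reset: what is moved stays moved. The work goes in short steps, Python scripts to look and compute and a shell command to move; the robot and the scene stay as the last step left them, time stands still between calls to the robot, and variables do not carry over. Pictures are saved under pics/ and viewed, at most 10 in all, crops included, and the job is handed in when it is done.

```bash
mkdir -p pics
python3 - <<'E'
from cell import arm
import cv2,pickle
print(arm.observe(),arm.grip_point_offset)
for n in ["top","side"]:
    d=arm.get_image(n); pickle.dump(d,open(n+".pkl","wb")); print(n,d["intrinsics"],d["rvec"],d["tvec"])
    cv2.imwrite(f"pics/{n}0.png",d["frame"][:,:,::-1])
E
```

```text
{'clock': 0.0, 'joints': array([ 1.00437276,  0.43521281,  0.0249573 ,  1.57410355, -0.01158444,
        1.13399882, -0.0751106 ]), 'dq': array([-0.00029   ,  0.00026898, -0.00058134,  0.00074439,  0.00097969,
        0.00072952, -0.0006931 ]), 'joint_efforts': array([-5.50612799e-05, -6.67850089e+01,  9.85030755e-01, -3.14458501e+01,
       -6.06072438e-02,  4.27374418e-02,  1.46902403e-04]), 'position': array([ 0.27930999, -0.55850186,  0.20484865]), 'ee_rot': array([-3.05605576e+00, -7.21624513e-01,  7.96631266e-04]), 'force': array([ 0.41887015, -0.45040377,  0.50962643]), 'ft_torque': array([0.03152313, 0.00711352, 0.009249  ]), 'gripper_force': 0.0, 'width': 0.9979609039840528} 0.0188
top [[554.84666967   0.         312.04845866]
 [  0.         554.84666967 242.22510107]
 [  0.           0.           1.        ]] [ 2.15463287 -2.10078602  0.23215932] [0.01931735 0.49726377 1.22942219]
side [[436.01903749   0.         318.79600923]
 [  0.         436.01903749 237.99522372]
 [  0.           0.           1.        ]] [ 0.15031164 -2.55719342  1.71879136] [0.48958057 0.05161805 1.02231854]
```

View pics/top0.png

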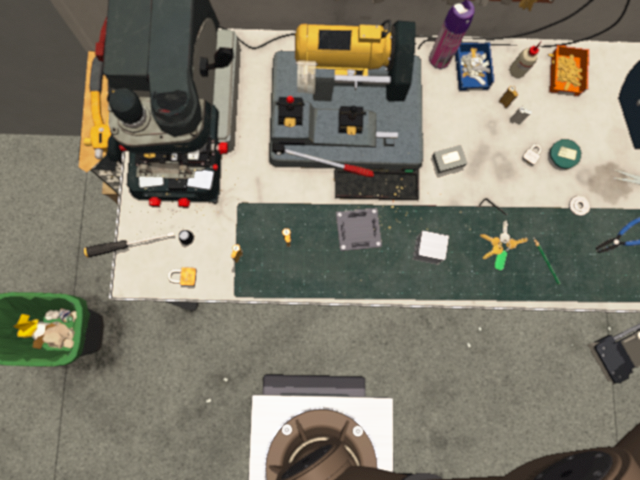

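View pics/side0.png

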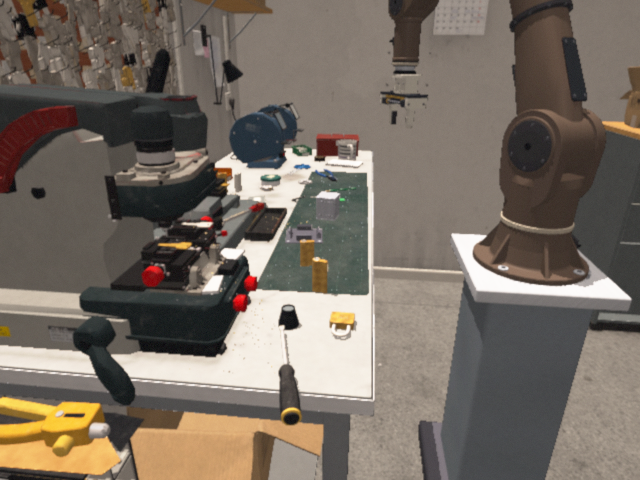

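The top view shows the tub at about (433,246), the holder at (359,229), cylinders at (287,236) and (236,252), the padlock at (183,276) and the loupe at (186,237). In the side view the cylinders are at (307,252) and (320,274).

```bash
cat > h.py <<'E'
import numpy as np,cv2,pickle
from scipy.spatial.transform import Rotation as R
def ray(d,px,T=None):
    """camera centre and world ray directions; T = camera-to-world 4x4 for wrist"""
    K=d["intrinsics"]; px=np.atleast_2d(px).astype(float)
    v=np.c_[(px-K[:2,2])/[K[0,0],K[1,1]],np.ones(len(px))]
    if T is None:
        M=cv2.Rodrigues(d["rvec"])[0]; return -M.T@d["tvec"], v@M
    return T[:3,3], v@T[:3,:3].T
def plane(d,px,z,T=None):
    c,v=ray(d,px,T); return c+v*((z-c[2])/v[:,2])[:,None]
def proj(d,P):
    return cv2.projectPoints(np.atleast_2d(P).astype(float),d["rvec"],d["tvec"],d["intrinsics"],None)[0][:,0]
def toolT(s):
    T=np.eye(4);T[:3,:3]=R.from_rotvec(s["ee_rot"]).as_matrix();T[:3,3]=s["position"];return T
def rect(mask,off=(0,0)):
    n,l,st,_=cv2.connectedComponentsWithStats(mask.astype(np.uint8))
    k=1+st[1:,4].argmax(); c=cv2.findContours((l==k).astype(np.uint8),0,1)[0][0]+np.array(off)
    return c,cv2.boxPoints(cv2.minAreaRect(c))
E
python3 - <<'E'
from h import *
t=pickle.load(open("top.pkl","rb"));s=pickle.load(open("side.pkl","rb"))
print("cams",ray(t,[0,0])[0],ray(s,[0,0])[0])
def box(d,x0,x1,y0,y1,f):
    return rect(f(cv2.cvtColor(d["frame"],cv2.COLOR_RGB2HSV)[y0:y1,x0:x1].astype(int)),(x0,y0))
brass=lambda h:(h[...,1]>110)&(h[...,2]>110)&(abs(h[...,0]-20)<12)
print("tub top",plane(t,box(t,408,458,225,268,lambda h:(h[...,2]>190)&(h[...,1]<40))[1],.068))
print("holder",plane(t,box(t,330,388,203,255,lambda h:(h[...,1]<60)&(h[...,2]>80))[1],.005))
for b in [(278,300,224,248),(226,246,240,264)]:
    c,_=box(t,*b,brass); print("cyl top bbox",cv2.boundingRect(c))
    q=c[:,0]; print(plane(t,q.mean(0),.066), "top end", plane(t,q[q[:,1]<q[:,1].max()-5].mean(0),.066))
for b in [(297,314,235,268),(311,331,254,295)]:
    c,_=box(s,*b,brass); x,y,w,h=cv2.boundingRect(c); print("side",x,y,w,h,plane(s,[x+w/2,y+h-2],0), h)
sc=lambda im,x0,x1,y0,y1:cv2.resize(im[y0:y1,x0:x1,::-1],(400,300),interpolation=2)
cv2.imwrite("pics/c1.png",np.vstack([np.hstack([sc(t["frame"],220,300,215,275),sc(s["frame"],270,350,235,295)]),np.hstack([sc(t["frame"],325,405,200,260),sc(t["frame"],395,475,215,275)])]))
E
```

```text
cams [0.24732437 0.05594556 1.3018541 ] [0.3854453  0.97643772 0.43068555]
tub top [[ 0.47234015 -0.20783484  0.068     ]
 [ 0.52718106 -0.21939627  0.068     ]
 [ 0.51638783 -0.28061241  0.068     ]
 [ 0.46168046 -0.26853374  0.068     ]]
holder [[ 0.60321538 -0.01014815  0.005     ]
 [ 0.60729132 -0.14849259  0.005     ]
 [ 0.48165321 -0.14806597  0.005     ]
 [ 0.47796285 -0.01223645  0.005     ]]
cyl top bbox (282, 231, 9, 12)
[[0.50475848 0.09133382 0.066     ]] top end [[0.51042799 0.09336572 0.066     ]]
cyl top bbox (231, 248, 10, 11)
[[0.46429307 0.20410035 0.066     ]] top end [[0.4695114  0.20088898 0.066     ]]
side 300 239 14 29 [[0.50848114 0.09751602 0.        ]] 29
side 311 254 17 39 [[0.4677358  0.20830047 0.        ]] 39
```

View pics/c1.png

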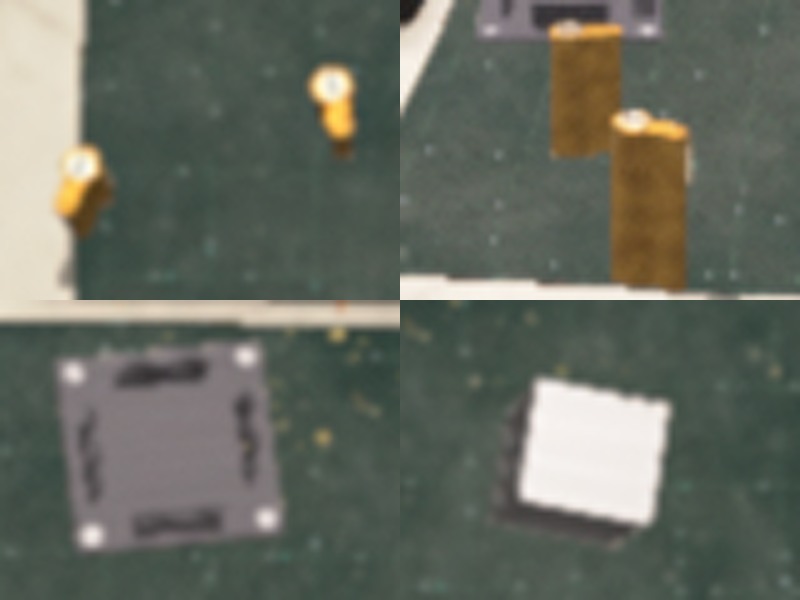

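The crops show that the cylinder nearer the holder, side pixel (307,240–266), is the short one. The nearer one at (320,258–292) is still taller after correcting for distance. The tub is skewed by about -11°. The holder plate corners in the crop are (60,360), (262,345), (283,530) and (78,548).

Plan: flip the tub in two 90° stages. Each time I grip across x with the hand leaning 45° left, then swing it to lean 45° right.

```bash
cat >> h.py <<'E'
def pose(g,yaw,lean,back=0.0188):
    """TCP pose: grip point g, closing axis at yaw (deg), hand leaning lean deg towards yaw+90"""
    a,l=np.radians(yaw),np.radians(lean)
    ux=np.array([np.cos(a),np.sin(a),0]);uy=np.array([-ux[1],ux[0],0])
    z=-uy*np.sin(l)-np.array([0,0,1])*np.cos(l)
    T=np.eye(4);T[:3,:3]=np.c_[np.cross(ux,z),ux,z];T[:3,3]=np.array(g)+z*back;return T
def need(A,B):
    D=np.linalg.inv(A)@B; r=R.from_matrix(D[:3,:3]).as_rotvec()/np.radians(120); s=D[:3,3]/.4
    w=B[:3,:3].T@(B[:3,3]-A[:3,3])/.4
    print("turn",r.round(3),"min rows %.1f"%(np.linalg.norm(r)/.0596),"| shift after turn",w.round(4),"| before turn",s.round(4),"rows %.1f"%(np.linalg.norm(s)/.104))
def near(T,ref):
    F=T.copy();F[:3,:2]*=-1
    return min((T,F),key=lambda Q:np.trace(-ref[:3,:3].T@Q[:3,:3]))
E
python3 - <<'E'
from h import *
from cell import arm
t=pickle.load(open("top.pkl","rb"));s=pickle.load(open("side.pkl","rb"))
q=np.array([(60,360),(262,345),(283,530),(78,548)]);P=plane(t,np.c_[325+q[:,0]/5,200+(q[:,1]-300)/5],.005)
e=P[0]-P[1];f=P[1]-P[2]; print("holder",P.mean(0),np.linalg.norm(e),np.linalg.norm(f),"yaw x",np.degrees([np.arctan2(f[1],f[0]),np.arctan2(-e[0],e[1])]))
for n,px,b,tp in [("far",307,266,241),("near",320,292.4,258.5)]:
    B=plane(s,[px,b],0)[0]; c,v=ray(s,[px,tp]); k=np.linalg.norm(B[:2]-c[:2])/np.linalg.norm(v[0,:2]); print(n,B,"h",c[2]+k*v[0,2])
A=toolT(arm.observe())
up=near(pose([.494,-.244,.16],-11,45,.0138),A); need(A,up); print(up[:3,3])
E
```

```text
holder [ 0.54070942 -0.08126692  0.005     ] 0.09826767491452677 0.09144173526256658 yaw x [6.31279906 6.02932906]
far [0.50848114 0.09751602 0.        ] h 0.06111938372679765
near [0.46610947 0.21385254 0.        ] h 0.07472264766669728
turn [-0.172 -0.348 -0.413] min rows 9.5 | shift after turn [ 0.6978  0.3768 -0.5044] | before turn [ 0.817  -0.4439  0.1372] rows 9.0
[ 0.49213807 -0.25357879  0.15024193]
```

```bash
python3 -m creep '[[0,0,0,-0.0143,-0.029,-0.0344],[0,0,0,-0.0143,-0.029,-0.0344],[0,0,0,-0.0143,-0.029,-0.0344],[0,0,0,-0.0143,-0.029,-0.0344],[0,0,0,-0.0143,-0.029,-0.0344],[0,0,0,-0.0143,-0.029,-0.0344],[0,0,0,-0.0143,-0.029,-0.0344],[0,0,0,-0.0143,-0.029,-0.0344],[0,0,0,-0.0143,-0.029,-0.0344],[0,0,0,-0.0143,-0.029,-0.0344],[0,0,0,-0.0143,-0.029,-0.0344],[0,0,0,-0.0143,-0.029,-0.0344],[0,0,0,0,0,0],[0,0,0,0,0,0]]' -1
python3 -m creep '[[0.058,0.0314,-0.042,0,0,0],[0.058,0.0314,-0.042,0,0,0],[0.058,0.0314,-0.042,0,0,0],[0.058,0.0314,-0.042,0,0,0],[0.058,0.0314,-0.042,0,0,0],[0.058,0.0314,-0.042,0,0,0],[0.058,0.0314,-0.042,0,0,0],[0.058,0.0314,-0.042,0,0,0],[0.058,0.0314,-0.042,0,0,0],[0.058,0.0314,-0.042,0,0,0],[0.058,0.0314,-0.042,0,0,0],[0.058,0.0314,-0.042,0,0,0],[0,0,0,0,0,0],[0,0,0,0,0,0]]'
cat > n.py <<'E'
import sys
from h import *
from cell import arm
# n.py gx gy gz yaw lean back : what remains to the pose
a=[float(x) for x in sys.argv[1:]]
s=arm.observe();A=toolT(s);B=near(pose(a[:3],*a[3:]),A);need(A,B)
print("t",round(s["clock"],2),"tcp",s["position"].round(4),"target",B[:3,3].round(4),"j",s["joints"].round(2),"F",s["force"].round(1),"w",round(s["width"],3),"gf",s["gripper_force"].round(1))
E
python3 n.py .494 -.244 .16 -11 45 .0138
```

```text
clock: 1.27
position: [0.2793, -0.558, 0.2048]
ee_rot: [1.951, 1.605, -0.806]
force: [0.5, 0.3, 0.1]
width: 0.999
gripper_force: 0.0
clock: 2.43
position: [0.4943, -0.253, 0.1506]
ee_rot: [1.952, 1.605, -0.804]
force: [-0.2, -0.0, 0.4]
width: 0.997
gripper_force: 0.0
turn [-0.001 -0.002 -0.001] min rows 0.0 | shift after turn [-0.0013 -0.0051  0.0024] | before turn [-0.0013 -0.0051  0.0024] rows 0.1Traceback (most recent call last):
  File "n.py", line 7, in <module>
    print("t",round(s["clock"],2),"tcp",s["position"].round(4),"target",B[:3,3].round(4),"j",s["joints"].round(2),"F",s["force"].round(1),"w",round(s["width"],3),"gf",s["gripper_force"].round(1))
                                                                                                                                                                       ^^^^^^^^^^^^^^^^^^^^^^^^
AttributeError: 'float' object has no attribute 'round'
```

```bash
sed -i 's/s\["gripper_force"\].round(1)/round(s["gripper_force"],1)/' n.py; python3 n.py .494 -.244 .034 -11 45 .0138
```

```text
turn [-0.001 -0.002 -0.001] min rows 0.0 | shift after turn [ 0.2215 -0.0051  0.2251] | before turn [ 0.2206 -0.0053  0.226 ] rows 3.0
t 2.43 tcp [ 0.4943 -0.253   0.1506] target [ 0.4921 -0.2536  0.0242] j [-0.03  0.52 -0.14  1.93  0.86  1.21 -0.89] F [-0.2 -0.   0.4] w 0.997 gf 0.0
```

```bash
python3 -m creep '[[0.0277,-0.0006,0.0282,0,0,0],[0.0277,-0.0006,0.0282,0,0,0],[0.0277,-0.0006,0.0282,0,0,0],[0.0277,-0.0006,0.0282,0,0,0],[0.0277,-0.0006,0.0282,0,0,0],[0.0277,-0.0006,0.0282,0,0,0],[0.0277,-0.0006,0.0282,0,0,0],[0.0277,-0.0006,0.0282,0,0,0],[0,0,0,0,0,0],[0,0,0,0,0,0]]'
python3 -m creep '[[0,0,0,0,0,0],[0,0,0,0,0,0],[0,0,0,0,0,0],[0,0,0,0,0,0],[0,0,0,0,0,0],[0,0,0,0,0,0],[0,0,0,0,0,0],[0,0,0,0,0,0],[0,0,0,0,0,0],[0,0,0,0,0,0]]' 1 30
python3 n.py .494 -.244 .16 -11 45 .0138
python3 - <<'E'
from cell import arm;import cv2
cv2.imwrite("pics/s1.png",arm.get_image("side")["frame"][60:260,230:450,::-1].repeat(3,0).repeat(3,1)[:600])
E
```

```text
clock: 3.27
position: [0.4898, -0.257, 0.025]
ee_rot: [1.952, 1.601, -0.81]
force: [-0.4, -0.5, 0.5]
width: 1.0
gripper_force: 0.0
clock: 4.1
position: [0.4909, -0.2557, 0.0251]
ee_rot: [1.948, 1.603, -0.807]
force: [-0.3, 1.3, 5.0]
width: 0.611
gripper_force: 29.8
turn [ 0.     0.    -0.001] min rows 0.0 | shift after turn [-0.2171  0.002  -0.2253] | before turn [-0.2172  0.0024 -0.2252] rows 3.0
t 4.1 tcp [ 0.4909 -0.2557  0.0251] target [ 0.4921 -0.2536  0.1502] j [-0.05  0.72 -0.11  2.    0.99  1.04 -1.13] F [-0.3  1.3  5. ] w 0.611 gf 29.8
```

View pics/s1.png

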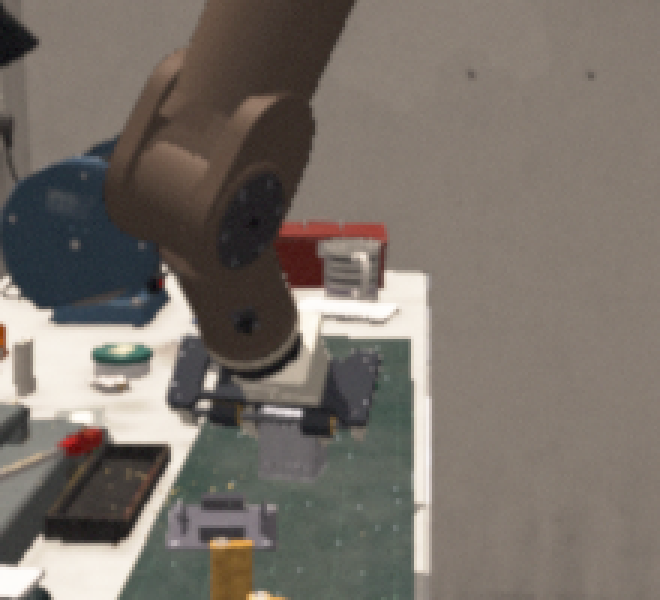

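The side view shows the fingers closed round the tub at crop position (290,440), with an opening of 56 mm. Next I lift it and swing it 90°.

```bash
python3 -m creep '[[-0.0222,0,-0.0222,0,0,0],[-0.0222,0,-0.0222,0,0,0],[-0.0222,0,-0.0222,0,0,0],[-0.0222,0,-0.0222,0,0,0],[-0.0222,0,-0.0222,0,0,0],[-0.0222,0,-0.0222,0,0,0],[-0.0222,0,-0.0222,0,0,0],[-0.0222,0,-0.0222,0,0,0],[0,0,0,0,0,0],[0,0,0,0,0,0]]'
python3 n.py .494 -.244 .15 -11 -45 .0138
```

```text
clock: 4.98
position: [0.491, -0.2556, 0.126]
ee_rot: [1.949, 1.602, -0.805]
force: [-0.3, 0.3, -1.5]
width: 0.613
gripper_force: 29.8
turn [ 0.001  0.75  -0.001] min rows 12.6 | shift after turn [0.0636 0.0017 0.0131] | before turn [ 0.0132  0.0017 -0.0636] rows 0.6
t 4.98 tcp [ 0.491  -0.2556  0.126 ] target [ 0.4959 -0.2344  0.1402] j [-0.03  0.55 -0.13  1.96  0.89  1.17 -0.94] F [-0.3  0.3 -1.5] w 0.613 gf 29.8
```

```bash
python3 -m creep '[[0,0,0,0,0.05,0],[0,0,0,0,0.05,0],[0,0,0,0,0.05,0],[0,0,0,0,0.05,0],[0,0,0,0,0.05,0],[0,0,0,0,0.05,0],[0,0,0,0,0.05,0],[0,0,0,0,0.05,0],[0,0,0,0,0.05,0],[0,0,0,0,0.05,0],[0,0,0,0,0.05,0],[0,0,0,0,0.05,0],[0,0,0,0,0.05,0],[0,0,0,0,0.05,0],[0,0,0,0,0.05,0],[0,0,0,0,0,0],[0,0,0,0,0,0]]'
python3 n.py .494 -.244 .0355 -11 -45 .0138
```

```text
clock: 6.4
position: [0.4893, -0.2567, 0.1225]
ee_rot: [-1.951, -1.599, -0.806]
force: [0.2, 0.8, -0.9]
width: 0.61
gripper_force: 29.8
turn [ 0.    -0.    -0.003] min rows 0.0 | shift after turn [-0.1302  0.0055  0.2119] | before turn [-0.1303  0.006   0.2119] rows 2.4
t 6.4 tcp [ 0.4893 -0.2567  0.1225] target [ 0.4959 -0.2344  0.0257] j [ 1.15  0.8  -0.57  1.56 -0.3   1.27  0.6 ] F [ 0.2  0.8 -0.9] w 0.61 gf 29.8
```

```bash
python3 -m creep '[[-0.018,0,0.018,0,0,0],[-0.018,0,0.018,0,0,0],[-0.018,0,0.018,0,0,0],[-0.018,0,0.018,0,0,0],[-0.018,0,0.018,0,0,0],[-0.018,0,0.018,0,0,0],[-0.018,0,0.018,0,0,0],[-0.018,0,0.018,0,0,0],[-0.018,0,0.018,0,0,0],[-0.015,0,0.015,0,0,0],[0,0,0,0,0,0],[0,0,0,0,0,0],[0,0,0,0,0,0]]'
python3 n.py .494 -.244 .0355 -11 -45 .0138
```

```text
clock: 7.48
position: [0.491, -0.2557, 0.0255]
ee_rot: [-1.949, -1.606, -0.808]
force: [-0.1, -0.1, -1.1]
width: 0.609
gripper_force: 29.8
turn [0.001 0.    0.   ] min rows 0.0 | shift after turn [0.039  0.0017 0.0382] | before turn [0.039  0.0016 0.0382] rows 0.5
t 7.48 tcp [ 0.491  -0.2557  0.0255] target [ 0.4959 -0.2344  0.0257] j [ 1.13  0.93 -0.55  1.59 -0.27  1.13  0.66] F [-0.1 -0.1 -1.1] w 0.609 gf 29.8
```

```bash
for i in 1; do python3 -m creep '[[-0.0035,0,0.0035,0,0,0],[-0.0035,0,0.0035,0,0,0],[0,0,0,0,0,0],[0,0,0,0,0,0]]'; python3 -m creep '[[-0.0018,0,0.0018,0,0,0],[0,0,0,0,0,0],[0,0,0,0,0,0]]';python3 -m creep '[[-0.0018,0,0.0018,0,0,0],[0,0,0,0,0,0],[0,0,0,0,0,0]]'; done
```

```text
clock: 7.82
position: [0.4907, -0.2558, 0.0213]
ee_rot: [-1.949, -1.605, -0.808]
force: [1.2, 0.3, -1.8]
width: 0.606
gripper_force: 29.8
clock: 8.07
position: [0.4907, -0.2557, 0.0202]
ee_rot: [-1.949, -1.605, -0.808]
force: [-0.4, -0.4, -1.8]
width: 0.609
gripper_force: 29.8
clock: 8.32
position: [0.4908, -0.2557, 0.0193]
ee_rot: [-1.949, -1.605, -0.808]
force: [-0.1, -0.6, -0.2]
width: 0.613
gripper_force: 29.8
```

```bash
python3 -m creep '[[-0.001,0,0.001,0,0,0],[0,0,0,0,0,0],[0,0,0,0,0,0]]'; python3 -m creep '[[0,0,0,0,0,0],[0,0,0,0,0,0],[0,0,0,0,0,0],[0,0,0,0,0,0],[0,0,0,0,0,0],[0,0,0,0,0,0],[0,0,-0.035,0,0,0],[0,0,-0.035,0,0,0],[0,0,-0.035,0,0,0],[0,0,-0.035,0,0,0],[0,0,-0.035,0,0,0],[0,0,-0.035,0,0,0],[0,0,-0.035,0,0,0],[0,0,-0.035,0,0,0],[0,0,-0.035,0,0,0],[0,0,0,0,0,0]]' -1
python3 n.py .4935 -.265 .16 -11 45
python3 - <<'E'
from cell import arm;import cv2,pickle,numpy as np
d=arm.get_image("top");pickle.dump(d,open("top2.pkl","wb"))
s=arm.observe();w=arm.get_image("wrist");pickle.dump((s,w),open("w2.pkl","wb"))
a=cv2.resize(d["frame"][200:290,380:500],(400,300),interpolation=2);b=cv2.resize(w["frame"],(400,300))
cv2.imwrite("pics/s2.png",np.hstack([a,b])[:,:,::-1])
E
```

```text
clock: 8.57
position: [0.4909, -0.2558, 0.0189]
ee_rot: [-1.949, -1.605, -0.808]
force: [-1.3, -1.7, 3.2]
width: 0.609
gripper_force: 29.8
clock: 9.9
position: [0.4738, -0.3457, 0.109]
ee_rot: [-1.953, -1.606, -0.808]
force: [0.2, -0.6, 0.8]
width: 0.998
gripper_force: 0.0
turn [ 0.002 -0.748 -0.002] min rows 12.6 | shift after turn [ 0.0566  0.0098 -0.1899] | before turn [0.19   0.0094 0.0561] rows 1.9
t 9.9 tcp [ 0.4738 -0.3457  0.109 ] target [ 0.491  -0.278   0.1467] j [ 1.19  0.89 -0.53  1.39 -0.25  1.4   0.65] F [ 0.2 -0.6  0.8] w 0.998 gf 0.0
```

View pics/s2.png

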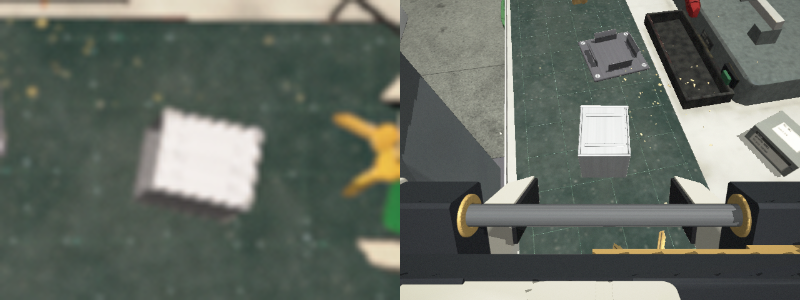

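The crop shows the tub lying on its 56×68 face, its top at about (205,160) and its mouth to the left. The wrist view, at half size, shows the whole holder at about (615,55).

Run:
```python
from h import *
t=pickle.load(open("top2.pkl","rb"));s,w=pickle.load(open("w2.pkl","rb"))
h=cv2.cvtColor(t["frame"],cv2.COLOR_RGB2HSV)[225:270,415:470].astype(int)
c,b=rect((h[...,2]>185)&(h[...,1]<45),(415,225));P=plane(t,b,.06);print(P,P.mean(0))
T=toolT(s)@w["mount"]
f=w["frame"][40:180,340:530];h=cv2.cvtColor(f,cv2.COLOR_RGB2HSV).astype(int)
c,b=rect(((h[...,1]<60)|(abs(h[...,0]-75)>35))&(h[...,2]<170)&(h[...,2]>30),(340,40));print(cv2.contourArea(c))
a=cv2.approxPolyDP(cv2.convexHull(c),6,True)[:,0];print(a)
P=plane(w,a,.005,T);print(P)
g=f.copy();cv2.drawContours(g,[c-np.array((340,40))],-1,(255,0,0),1)
cv2.imwrite("pics/h2.png",cv2.resize(g,(760,560))[:,:,::-1])
```

```text
[[ 0.47101498 -0.22486293  0.06      ]
 [ 0.52375511 -0.23769973  0.06      ]
 [ 0.50953826 -0.30609388  0.06      ]
 [ 0.45697609 -0.29270872  0.06      ]] [ 0.49032111 -0.26534131  0.06      ]
10172.0
[[529  40]
 [529 152]
 [455 174]
 [402  40]]
[[ 0.77476642 -0.04395038  0.005     ]
 [ 0.69888704 -0.20386018  0.005     ]
 [ 0.62048253 -0.2154826   0.005     ]
 [ 0.6295594  -0.01552421  0.005     ]]
```

View pics/h2.png

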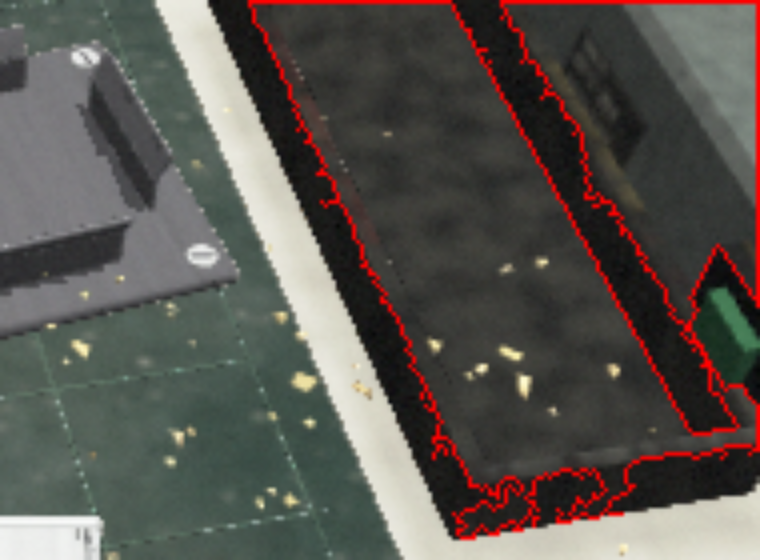

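The crop was offset, showing mostly the black tray at right; the holder's right-hand corners appear at (238,275) and (103,48). I'll redo it with the right window. The tub centre is at (0.490,-0.265).

```bash
python3 - <<'E'
from h import *
s,w=pickle.load(open("w2.pkl","rb"));T=toolT(s)@w["mount"]
x0,x1,y0,y1=270,402,42,140
f=w["frame"][y0:y1,x0:x1];h=cv2.cvtColor(f,cv2.COLOR_RGB2HSV).astype(int);r=f.astype(int)
m=(r[...,1]-r[...,0]<3)&(h[...,2]<175)
m=cv2.morphologyEx(m.astype(np.uint8),cv2.MORPH_OPEN,np.ones((3,3)))
c,_=rect(m,(x0,y0)); hull=cv2.convexHull(c)
for e in (4,6,8,10):
    a=cv2.approxPolyDP(hull,e,True)[:,0]
    print(e,a.tolist())
q=a if len(a)==4 else None
P=plane(w,a,.005,T);print(P,P.mean(0),np.linalg.norm(P-np.roll(P,-1,0),axis=1))
pickle.dump((x0,y0,m),open("m.pkl","wb"))
E
python3 n.py .492 -.258 .16 -12 45
```

```text
4 [[368, 54], [399, 109], [310, 129], [285, 67], [311, 53], [343, 46]]
6 [[368, 54], [399, 109], [310, 129], [285, 67], [343, 46]]
8 [[368, 54], [399, 109], [310, 129], [285, 67], [343, 46]]
10 [[368, 54], [399, 109], [310, 129], [285, 67], [343, 46]]
[[ 0.58446547 -0.03269833  0.005     ]
 [ 0.59395651 -0.12430333  0.005     ]
 [ 0.49984405 -0.13427411  0.005     ]
 [ 0.48909606 -0.03690704  0.005     ]
 [ 0.55979723 -0.01318595  0.005     ]] [ 0.54543186 -0.06827375  0.005     ] [0.09209537 0.09463916 0.09795849 0.07457443 0.03145243]
turn [ 0.001 -0.75   0.008] min rows 12.6 | shift after turn [ 0.0611  0.0007 -0.1996] | before turn [0.1997 0.0037 0.0609] rows 2.0
t 10.0 tcp [ 0.4736 -0.3431  0.1075] target [ 0.4892 -0.271   0.1467] j [ 1.19  0.89 -0.53  1.39 -0.25  1.39  0.65] F [ 0.2  1.3 -0.4] w 0.998 gf 0.0
```

The holder is at (0.541,-0.082), yaw +6°, and both cameras agree within 1 mm.

```bash
python3 -m creep '[[0.0235,0,-0.0235,0,0,0],[0.0235,0,-0.0235,0,0,0],[0.0235,0,-0.0235,0,0,0],[0,0,0,0,-0.05,0],[0,0,0,0,-0.05,0],[0,0,0,0,-0.05,0],[0,0,0,0,-0.05,0],[0,0,0,0,-0.05,0],[0,0,0,0,-0.05,0],[0,0,0,0,-0.05,0],[0,0,0,0,-0.05,0],[0,0,0,0,-0.05,0],[0,0,0,0,-0.05,0],[0,0,0,0,-0.05,0],[0,0,0,0,-0.05,0],[0,0,0,0,-0.05,0],[0,0,0,0,-0.05,0],[0,0,0,0,-0.05,0.008],[0,0,0,0,0,0]]'
python3 -m creep '[[0,0,0,0,0,0],[0,0,0,0,0,0]]'
python3 n.py .4915 -.2585 .14 -12 45
```

```text
clock: 11.58
position: [0.476, -0.3374, 0.146]
ee_rot: [1.95, 1.591, -0.8]
force: [-0.1, 1.2, -0.9]
width: 1.003
gripper_force: 0.0
clock: 11.75
position: [0.4736, -0.3434, 0.1484]
ee_rot: [1.962, 1.585, -0.799]
force: [0.1, -0.9, 0.1]
width: 1.0
gripper_force: 0.0
turn [ 0.005 -0.001 -0.003] min rows 0.1 | shift after turn [ 0.1684 -0.0003 -0.0915] | before turn [ 0.1685 -0.0004 -0.0913] rows 1.8
t 11.75 tcp [ 0.4736 -0.3434  0.1484] target [ 0.4887 -0.2715  0.1267] j [ 0.11  0.5  -0.1   1.98  0.96  1.1  -0.84] F [ 0.1 -0.9  0.1] w 1.0 gf 0.0
```

```bash
python3 -m creep '[[0.0337,0,-0.0183,0,0,0],[0.0337,0,-0.0183,0,0,0],[0.0337,0,-0.0183,0,0,0],[0.0337,0,-0.0183,0,0,0],[0.0337,0,-0.0183,0,0,0],[0,0,0,0,0,0],[0.0243,0,0.0243,0,0,0],[0.0243,0,0.0243,0,0,0],[0.0243,0,0.0243,0,0,0],[0.0243,0,0.0243,0,0,0],[0.0243,0,0.0243,0,0,0],[0.0243,0,0.0243,0,0,0],[0.0243,0,0.0243,0,0,0],[0.0243,0,0.0243,0,0,0],[0,0,0,0,0,0],[0,0,0,0,0,0]]'
python3 n.py .4915 -.2585 .03 -12 45
```

```text
clock: 13.08
position: [0.4898, -0.2714, 0.0156]
ee_rot: [1.959, 1.586, -0.803]
force: [-1.1, -0.2, 0.7]
width: 1.0
gripper_force: 0.0
turn [ 0.005  0.001 -0.002] min rows 0.1 | shift after turn [-0.0025 -0.0025 -0.0015] | before turn [-0.0025 -0.0025 -0.0015] rows 0.0
t 13.08 tcp [ 0.4898 -0.2714  0.0156] target [ 0.4887 -0.2715  0.0167] j [-0.02  0.74 -0.11  2.    1.02  1.03 -1.15] F [-1.1 -0.2  0.7] w 1.0 gf 0.0
```

Good. Close, then lift 0.12 m.

```bash
python3 -m creep '[[0,0,0,0,0,0],[0,0,0,0,0,0],[0,0,0,0,0,0],[0,0,0,0,0,0],[0,0,0,0,0,0],[0,0,0,0,0,0],[0,0,0,0,0,0],[0,0,0,0,0,0],[0,0,0,0,0,0]]' 1 30
python3 n.py .4915 -.2585 .03 -12 45
python3 -m creep '[[-0.0265,0,-0.0265,0,0,0],[-0.0265,0,-0.0265,0,0,0],[-0.0265,0,-0.0265,0,0,0],[-0.0265,0,-0.0265,0,0,0],[-0.0265,0,-0.0265,0,0,0],[-0.0265,0,-0.0265,0,0,0],[-0.0265,0,-0.0265,0,0,0],[-0.0265,0,-0.0265,0,0,0],[0,0,0,0,0,0],[0,0,0,0,0,0]]'
python3 n.py .5412 -.0817 .15 6 -45
```

```text
clock: 13.83
position: [0.4901, -0.2715, 0.0161]
ee_rot: [1.96, 1.585, -0.801]
force: [-1.0, 1.4, 3.7]
width: 0.617
gripper_force: 30.0
turn [ 0.005  0.    -0.003] min rows 0.1 | shift after turn [-0.0016 -0.0034 -0.0006] | before turn [-0.0016 -0.0033 -0.0006] rows 0.0
t 13.83 tcp [ 0.4901 -0.2715  0.0161] target [ 0.4887 -0.2715  0.0167] j [-0.02  0.74 -0.11  2.    1.02  1.03 -1.15] F [-1.   1.4  3.7] w 0.617 gf 30.0
clock: 14.67
position: [0.489, -0.271, 0.1359]
ee_rot: [1.961, 1.584, -0.799]
force: [-0.7, -0.0, -0.9]
width: 0.618
gripper_force: 30.0
turn [ 0.007  0.744 -0.165] min rows 12.8 | shift after turn [0.3482 0.1793 0.3453] | before turn [ 0.3678  0.0209 -0.37  ] rows 5.0
t 14.67 tcp [ 0.489  -0.271   0.1359] target [ 0.5398 -0.0685  0.1367] j [ 0.01  0.53 -0.14  1.96  0.9   1.17 -0.93] F [-0.7 -0.  -0.9] w 0.618 gf 30.0
```

```bash
python3 -m creep '[[0,0,0,0.0005,0.0496,-0.011],[0,0,0,0.0005,0.0496,-0.011],[0,0,0,0.0005,0.0496,-0.011],[0,0,0,0.0005,0.0496,-0.011],[0,0,0,0.0005,0.0496,-0.011],[0,0,0,0.0005,0.0496,-0.011],[0,0,0,0.0005,0.0496,-0.011],[0,0,0,0.0005,0.0496,-0.011],[0,0,0,0.0005,0.0496,-0.011],[0,0,0,0.0005,0.0496,-0.011],[0,0,0,0.0005,0.0496,-0.011],[0,0,0,0.0005,0.0496,-0.011],[0,0,0,0.0005,0.0496,-0.011],[0,0,0,0.0005,0.0496,-0.011],[0,0,0,0.0005,0.0496,-0.011],[0,0,0,0,0,0],[0,0,0,0,0,0]]'
python3 n.py .5412 -.0817 .15 6 -45
```

```text
clock: 16.08
position: [0.4875, -0.2718, 0.1321]
ee_rot: [-1.656, -1.83, -0.68]
force: [0.5, 0.2, -0.9]
width: 0.614
gripper_force: 29.9
turn [-0.002 -0.001 -0.003] min rows 0.1 | shift after turn [0.3559 0.1833 0.3398] | before turn [0.3564 0.1821 0.3398] rows 5.0
t 16.08 tcp [ 0.4875 -0.2718  0.1321] target [ 0.5398 -0.0685  0.1367] j [ 1.03  0.88 -0.54  1.35 -0.19  1.52  0.71] F [ 0.5  0.2 -0.9] w 0.614 gf 29.9
```

```bash
python3 -m creep '[[0.0356,0.0183,0.034,0,0,0],[0.0356,0.0183,0.034,0,0,0],[0.0356,0.0183,0.034,0,0,0],[0.0356,0.0183,0.034,0,0,0],[0.0356,0.0183,0.034,0,0,0],[0.0356,0.0183,0.034,0,0,0],[0.0356,0.0183,0.034,0,0,0],[0.0356,0.0183,0.034,0,0,0],[0.0356,0.0183,0.034,0,0,0],[0.0356,0.0183,0.034,0,0,0],[0,0,0,0,0,0],[0,0,0,0,0,0]]'
python3 n.py .5412 -.0811 .0762 6 -45
python3 - <<'E'
from cell import arm;import cv2,pickle,numpy as np
d=arm.get_image("top");pickle.dump(d,open("top3.pkl","wb"));s=arm.get_image("side")
a=cv2.resize(d["frame"][185:275,310:430],(400,300),interpolation=2);b=cv2.resize(s["frame"][180:270,250:370],(400,300),interpolation=2)
cv2.imwrite("pics/s3.png",np.hstack([a,b])[:,:,::-1])
E
```

```text
clock: 17.08
position: [0.5406, -0.0647, 0.1415]
ee_rot: [-1.651, -1.843, -0.68]
force: [0.4, -0.1, -0.8]
width: 0.611
gripper_force: 29.9
turn [-0.002  0.002  0.002] min rows 0.1 | shift after turn [-0.1445 -0.0028  0.1335] | before turn [-0.1439 -0.0028  0.1341] rows 1.9
t 17.08 tcp [ 0.5406 -0.0647  0.1415] target [ 0.5398 -0.0679  0.0629] j [ 0.85  0.76 -0.63  1.6  -0.3   1.23  0.55] F [ 0.4 -0.1 -0.8] w 0.611 gf 29.9
```

View pics/s3.png

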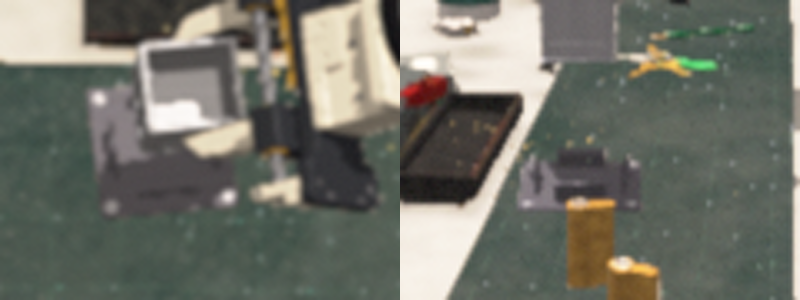

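The tub is mouth up in the fingers. Its rim corners in the top crop are (140,45), (235,38), (243,125) and (147,135), above the holder.

```bash
python3 - <<'E'
from h import *
t=pickle.load(open("top3.pkl","rb"))
q=np.array([(140,45),(235,38),(243,125),(147,135)])*.3+[310,185]
P=plane(t,q,.1815);print(P,P.mean(0))
E
python3 -m creep '[[-0.0145,-0.0003,0.0134,0,0,0],[-0.0145,-0.0003,0.0134,0,0,0],[-0.0145,-0.0003,0.0134,0,0,0],[-0.0145,-0.0003,0.0134,0,0,0],[-0.0145,-0.0003,0.0134,0,0,0],[-0.0145,-0.0003,0.0134,0,0,0],[-0.0145,-0.0003,0.0134,0,0,0],[-0.0145,-0.0003,0.0134,0,0,0],[-0.0145,-0.0003,0.0134,0,0,0],[-0.0145,-0.0003,0.0134,0,0,0],[0,0,0,0,0,0],[0,0,0,0,0,0]]'
python3 n.py .5412 -.0811 .0472 6 -45
```

```text
[[ 0.56588799 -0.04712311  0.1815    ]
 [ 0.57223404 -0.10702509  0.1815    ]
 [ 0.51608341 -0.11197008  0.1815    ]
 [ 0.50797496 -0.05200719  0.1815    ]] [ 0.5405451  -0.07953137  0.1815    ]
clock: 18.18
position: [0.5395, -0.0708, 0.0607]
ee_rot: [-1.653, -1.836, -0.682]
force: [1.0, 0.5, -0.8]
width: 0.612
gripper_force: 29.9
turn [-0.001  0.    -0.001] min rows 0.0 | shift after turn [-0.0422  0.0016  0.0525] | before turn [-0.0422  0.0018  0.0525] rows 0.6
t 18.18 tcp [ 0.5395 -0.0708  0.0607] target [ 0.5398 -0.0679  0.0339] j [ 0.84  0.87 -0.61  1.63 -0.27  1.12  0.6 ] F [ 1.   0.5 -0.8] w 0.612 gf 29.9
```

```bash
python3 -m creep '[[-0.0042,0.0002,0.0052,0,0,0],[-0.0042,0.0002,0.0052,0,0,0],[-0.0042,0.0002,0.0052,0,0,0],[-0.0042,0.0002,0.0052,0,0,0],[-0.0042,0.0002,0.0052,0,0,0],[0,0,0,0,0,0],[0,0,0,0,0,0]]'
python3 -m creep '[[-0.0042,0.0002,0.0052,0,0,0],[-0.0042,0.0002,0.0052,0,0,0],[-0.0042,0.0002,0.0052,0,0,0],[0,0,0,0,0,0],[0,0,0,0,0,0]]'
python3 n.py .5412 -.0811 .0462 6 -45
```

```text
clock: 18.77
position: [0.5398, -0.0694, 0.0477]
ee_rot: [-1.654, -1.836, -0.682]
force: [0.7, 0.2, -1.8]
width: 0.612
gripper_force: 29.9
clock: 19.18
position: [0.5399, -0.0685, 0.0396]
ee_rot: [-1.654, -1.836, -0.682]
force: [0.1, 0.5, -0.6]
width: 0.616
gripper_force: 29.9
turn [-0.001  0.    -0.001] min rows 0.0 | shift after turn [-0.0107 -0.0002  0.0131] | before turn [-0.0107 -0.0001  0.0131] rows 0.2
t 19.18 tcp [ 0.5399 -0.0685  0.0396] target [ 0.5398 -0.0679  0.0329] j [ 0.83  0.9  -0.6   1.64 -0.26  1.09  0.61] F [ 0.1  0.5 -0.6] w 0.616 gf 29.9
```

```bash
python3 -m creep '[[-0.004,0,0.0045,0,0,0],[-0.004,0,0.0045,0,0,0],[0,0,0,0,0,0],[0,0,0,0,0,0]]'
python3 -m creep '[[-0.0018,0,0.0018,0,0,0],[0,0,0,0,0,0],[0,0,0,0,0,0]]'
python3 n.py .5412 -.0811 .0462 6 -45
```

```text
clock: 19.52
position: [0.5399, -0.0683, 0.0349]
ee_rot: [-1.654, -1.836, -0.682]
force: [0.6, 0.2, -1.1]
width: 0.616
gripper_force: 29.9
clock: 19.77
position: [0.54, -0.0684, 0.034]
ee_rot: [-1.654, -1.837, -0.682]
force: [-1.1, -0.1, -1.3]
width: 0.614
gripper_force: 29.9
turn [-0.001  0.    -0.   ] min rows 0.0 | shift after turn [-0.0011 -0.0004  0.0029] | before turn [-0.0011 -0.0004  0.0029] rows 0.0
t 19.77 tcp [ 0.54   -0.0684  0.034 ] target [ 0.5398 -0.0679  0.0329] j [ 0.83  0.91 -0.6   1.64 -0.26  1.08  0.62] F [-1.1 -0.1 -1.3] w 0.614 gf 29.9
```

```bash
python3 -m creep '[[-0.0018,0,0.0018,0,0,0],[0,0,0,0,0,0],[0,0,0,0,0,0]]'
python3 -m creep '[[-0.0012,0,0.0012,0,0,0],[0,0,0,0,0,0],[0,0,0,0,0,0]]'
```

```text
clock: 20.02
position: [0.5401, -0.0683, 0.0333]
ee_rot: [-1.653, -1.837, -0.682]
force: [-1.2, -0.2, 1.9]
width: 0.617
gripper_force: 29.9
clock: 20.27
position: [0.5401, -0.0681, 0.0331]
ee_rot: [-1.653, -1.837, -0.683]
force: [-1.5, -1.9, 8.0]
width: 0.615
gripper_force: 29.9
```

Contact. Release, then retreat along the tool axis.

```bash
python3 -m creep '[[0,0,0,0,0,0],[0,0,0,0,0,0],[0,0,0,0,0,0],[0,0,0,0,0,0],[0,0,0,0,0,0],[0,0,0,0,0,0],[0,0,-0.03,0,0,0],[0,0,-0.035,0,0,0],[0,0,-0.035,0,0,0],[0,0,-0.035,0,0,0],[0,0,-0.035,0,0,0],[0,0,-0.035,0,0,0],[0,0,-0.035,0,0,0],[0,0,-0.035,0,0,0],[0,0,-0.035,0,0,0],[0,0,-0.035,0,0,0],[0,0,0,0,0,0],[0,0,0,0,0,0]]' -1
python3 - <<'E'
from cell import arm;import cv2,pickle,numpy as np
d=arm.get_image("top");pickle.dump(d,open("top4.pkl","wb"));s=arm.observe();w=arm.get_image("wrist");pickle.dump((s,w),open("w4.pkl","wb"))
a=cv2.resize(d["frame"][185:275,310:430],(400,300),interpolation=2);b=cv2.resize(w["frame"],(400,300))
cv2.imwrite("pics/s4.png",np.hstack([a,b])[:,:,::-1])
E
```

```text
clock: 21.77
position: [0.5507, -0.1656, 0.1299]
ee_rot: [-1.655, -1.837, -0.682]
force: [-1.0, -0.4, 0.6]
width: 1.003
gripper_force: 0.0
```

View pics/s4.png

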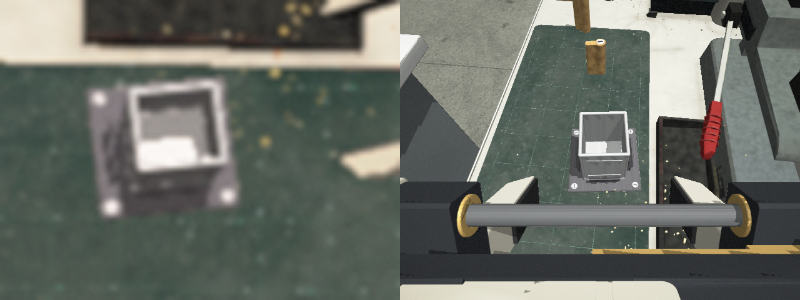

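The tub stands mouth up between the tongues, with its rim at (130–228, 80–172) in the top crop. The wrist view shows the short cylinder's bright top at about (598,43).

Run:
```python
from h import *
t=pickle.load(open("top4.pkl","rb"))
q=np.array([(130,88),(220,80),(228,163),(137,172)])*.3+[310,185]
P=plane(t,q,.073);print("rim",P.mean(0))
s,w=pickle.load(open("w4.pkl","rb"));T=toolT(s)@w["mount"];print("K",w["intrinsics"].round(0).tolist(),"mount",w["mount"].round(3).tolist())
x0,y0=285,50
f=w["frame"][y0:130,x0:345];h=cv2.cvtColor(f,cv2.COLOR_RGB2HSV).astype(int)
m=((h[...,1]>100)&(abs(h[...,0]-20)<12)&(h[...,2]>90))
c,b=rect(m,(x0,y0));print("all bbox",cv2.boundingRect(c))
x,y,W,H=cv2.boundingRect(c)
for r in range(y-4,y+H,2): print(r,"".join("%4d"%v for v in h[r-y0,x-3-x0:x+W+3-x0:2,2]))
cv2.imwrite("pics/w4.png",cv2.resize(f,(600,800),interpolation=2)[:600,:,::-1])
```

```text
rim [ 0.54045983 -0.08418011  0.073     ]
K [[392.0, 0.0, 326.0], [0.0, 392.0, 243.0], [0.0, 0.0, 1.0]] mount [[-0.001, -0.963, -0.27, 0.073], [1.0, -0.001, -0.0, 0.001], [0.0, -0.27, 0.963, -0.18], [0.0, 0.0, 0.0, 1.0]]
all bbox (296, 63, 33, 57)
59   89  93  90  95  97  96  90  95  91  94  89  88  88  97  94  94  97  96  96 100
61   88  90  93  95  92  98  90  91  95  91  92  96  92  86  86  94  95  97  98  96
63   91  96  91  91  91 104  94  96  91  93  90 244 253 252 252 252 238  94  93  92
65  100  96  98  92  94  80 117 241 232 237 223 251 236 195 193 153 254 231  98  97
67   94  96 235 241 240 247 246 244 242 241 236 249 167 170 229 254 254 229  97 106
69   90 103 240 239 238 235 234 240 238 241 243 181 252 253 254 253 204 233  99  97
71   92  92 164 240 237 230 237 234 235 221 201 227 237 221 189 227 225 125 101  95
73   91 110 100 105 106 118 112 115 106  90  91  91 102 132 133 117 121 121 102 107
75   87  89  96 106 108 116 112 115 110  93  88  86  87  95 111 123 124 121 108 110
77  109 105  90  98 107 106 109 121 123 112  92  90  86  96 109 120 127 123 106 107
79   90  97 
[... 1061 characters left out ...]
 127 129 117  96  95
105   91 109  92  95 107 123 119 116 107 104 108 109 100 104 118 128 122 119  96  96
107  108 108  99 102 106 117 111 113 114 112 110 104 106 110 123 130 121 119  99  97
109   92  76  97 115  93 103 103 106 109 114 114 106 107 116 121 131 127 121 102  89
111   95  90  93  90  95 101 102 101 111 116 105 108 107 113 122 132 130 128 108  91
113   94  87  90  89  97 111 111 109 110 122 110 108 111 113 122 128 133 127  93  96
115  110  94  89  92 104 111 120 113 120 121 124 108 103 104 107 113 123 124  96  96
117  119  92  93  86 104 119 119 117 119 117 116 108 102 101 103 112 121 122  98  93
119  104  93  89  89  95  93  91  89  92  93  85  91  92  98 101 102  94  96  97  92
```

View pics/w4.png

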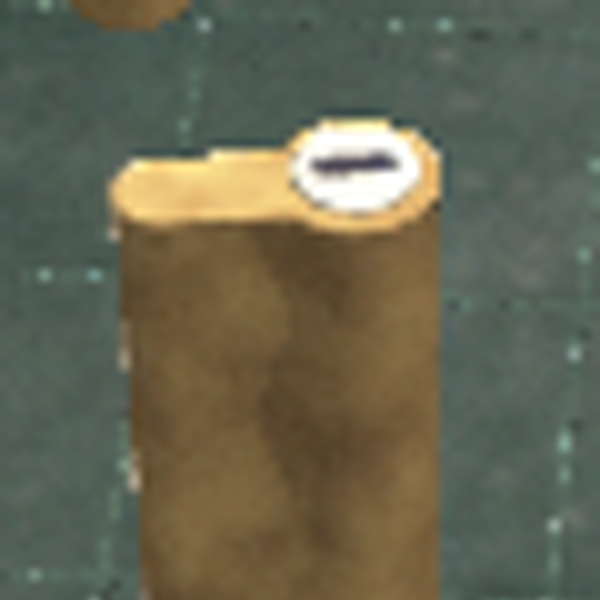

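The view shows the cylinder's top face: tail end at (110,193), head end at (441,167), head centre at (355,168).

```bash
python3 - <<'E'
from h import *
s,w=pickle.load(open("w4.pkl","rb"));T=toolT(s)@w["mount"]
q=np.array([(110,193),(441,167),(355,168),(150,191)])/10+[285,50]
P=plane(w,q,.061,T);print(P,"mid",P[:2].mean(0),"len",np.linalg.norm(P[1]-P[0]),"yaw",[np.degrees(np.arctan2(*(P[i]-P[j])[1::-1])) for i,j in((1,0),(2,3))])
t=pickle.load(open("top.pkl","rb"));print("top head",plane(t,[286.4,232],.061))
E
python3 n.py .507 .094 .17 12 0; python3 n.py .5412 -.0811 .2 6 0
```

```text
[[0.49465619 0.08637026 0.061     ]
 [0.52609914 0.0933989  0.061     ]
 [0.51780656 0.09241691 0.061     ]
 [0.49846406 0.0870492  0.061     ]] mid [0.51037767 0.08988458 0.061     ] len 0.032218951138573565 yaw [np.float64(12.600524802383159), np.float64(15.509795116911159)]
top head [[0.51635463 0.09131655 0.061     ]]
turn [ 0.018 -0.375 -0.047] min rows 6.3 | shift after turn [ 0.6542  0.029  -0.0546] | before turn [ 0.5007 -0.0386  0.4238] rows 6.3
t 21.87 tcp [ 0.5501 -0.1644  0.1294] target [0.507  0.094  0.1512] j [ 0.9   0.85 -0.58  1.43 -0.25  1.38  0.6 ] F [-1.   0.1  0.1] w 1.003 gf 0.0
turn [-0.002 -0.375  0.   ] min rows 6.3 | shift after turn [ 0.2094 -0.0003 -0.1296] | before turn [ 0.2397 -0.0003  0.0565] rows 2.4
t 21.87 tcp [ 0.5501 -0.1644  0.1294] target [ 0.5412 -0.0811  0.1812] j [ 0.9   0.85 -0.58  1.43 -0.25  1.38  0.6 ] F [-1.   0.1  0.1] w 1.003 gf 0.0
```

```bash
python3 -m creep '[[0.02,0,-0.02,0,0,0],[0.02,0,-0.02,0,0,0],[0,0,0,0.0025,-0.047,-0.0074],[0,0,0,0.0025,-0.047,-0.0074],[0,0,0,0.0025,-0.047,-0.0074],[0,0,0,0.0025,-0.047,-0.0074],[0,0,0,0.0025,-0.047,-0.0074],[0,0,0,0.0025,-0.047,-0.0074],[0,0,0,0.0025,-0.047,-0.0074],[0,0,0,0.0025,-0.047,-0.0074],[0,0,0,0,0,0],[0,0,0,0,0,0]]'
python3 n.py .5098 .0898 .17 13.5 0
```

```text
clock: 22.87
position: [0.551, -0.1622, 0.1542]
ee_rot: [1.938, 2.463, 0.005]
force: [-0.6, -0.2, 0.5]
width: 1.0
gripper_force: 0.0
turn [0.004 0.002 0.001] min rows 0.1 | shift after turn [0.6367 0.047  0.0076] | before turn [0.6366 0.0482 0.0052] rows 6.1
t 22.87 tcp [ 0.551  -0.1622  0.1542] target [0.5098 0.0898 0.1512] j [ 0.51  0.44 -0.44  1.74  0.22  1.    0.23] F [-0.6 -0.2  0.5] w 1.0 gf 0.0
```

```bash
python3 -m creep '[[0.053,0.004,0.0005,0.0004,0,0],[0.053,0.004,0.0005,0.0004,0,0],[0.053,0.004,0.0005,0.0004,0,0],[0.053,0.004,0.0005,0.0004,0,0],[0.053,0.004,0.0005,0.0004,0,0],[0.053,0.004,0.0005,0.0004,0,0],[0.053,0.004,0.0005,0.0004,0,0],[0.053,0.004,0.0005,0.0004,0,0],[0.053,0.004,0.0005,0.0004,0,0],[0.053,0.004,0.0005,0.0004,0,0],[0.053,0.004,0.0005,0,0,0],[0.053,0.004,0.0005,0,0,0],[0,0,0,0,0,0],[0,0,0,0,0,0]]'
python3 n.py .5098 .0898 .05 13.5 0
```

```text
clock: 24.03
position: [0.5107, 0.0869, 0.1493]
ee_rot: [1.948, 2.464, -0.006]
force: [-0.2, -0.3, 0.4]
width: 1.0
gripper_force: 0.0
turn [-0.001  0.001 -0.001] min rows 0.0 | shift after turn [ 0.0076 -0.0006  0.2953] | before turn [8.400e-03 2.000e-04 2.953e-01] rows 2.8
t 24.03 tcp [0.5107 0.0869 0.1493] target [0.5098 0.0898 0.0312] j [ 0.13  0.38 -0.52  1.87  0.23  0.96 -0.26] F [-0.2 -0.3  0.4] w 1.0 gf 0.0
```

```bash
python3 -m creep '[[0.0077,0,0,0,0,0],[0,0,0.0295,0,0,0],[0,0,0.0295,0,0,0],[0,0,0.0295,0,0,0],[0,0,0.0295,0,0,0],[0,0,0.0295,0,0,0],[0,0,0.0295,0,0,0],[0,0,0.0295,0,0,0],[0,0,0.0295,0,0,0],[0,0,0.0295,0,0,0],[0,0,0.0295,0,0,0],[0,0,0,0,0,0],[0,0,0,0,0,0]]'
python3 -m creep '[[0,0,0,0,0,0],[0,0,0,0,0,0],[0,0,0,0,0,0],[0,0,0,0,0,0],[0,0,0,0,0,0],[0,0,0,0,0,0],[0,0,0,0,0,0],[0,0,0,0,0,0],[0,0,0,0,0,0],[0,0,0,0,0,0],[0,0,0,0,0,0],[0,0,0,0,0,0]]' 1 30
python3 n.py .5405 -.083 .17 6 0
```

```text
clock: 25.12
position: [0.5095, 0.0878, 0.0308]
ee_rot: [1.951, 2.462, -0.009]
force: [-1.0, 0.7, 0.0]
width: 1.001
gripper_force: 0.0
clock: 26.12
position: [0.5097, 0.0892, 0.0311]
ee_rot: [1.947, 2.463, -0.007]
force: [-0.0, 0.1, -0.3]
width: 0.335
gripper_force: 30.0
turn [-0.001  0.002  0.061] min rows 1.0 | shift after turn [-0.4361  0.0316 -0.3002] | before turn [-0.4378 -0.0251 -0.2984] rows 5.1
t 26.12 tcp [0.5097 0.0892 0.0311] target [ 0.5405 -0.083   0.1512] j [ 0.05  0.53 -0.45  1.99  0.35  0.7  -0.38] F [-0.   0.1 -0.3] w 0.335 gf 30.0
```

```bash
python3 -m creep '[[0,0,-0.03,0,0,0],[0,0,-0.03,0,0,0],[0,0,-0.03,0,0,0],[0,0,-0.03,0,0,0],[0,0,-0.03,0,0,0],[0,0,-0.03,0,0,0],[0,0,-0.03,0,0,0],[0,0,-0.03,0,0,0],[0,0,-0.03,0,0,0],[0,0,-0.03,0,0,0],[0,0,0,0,0,0.02],[0,0,0,0,0,0.02],[0,0,0,0,0,0.02],[0,0,0,0,0,0],[0,0,0,0,0,0]]'
python3 n.py .5405 -.083 .17 6 0
python3 - <<'E'
from h import *
from cell import arm
d=arm.get_image("side");h=cv2.cvtColor(d["frame"],cv2.COLOR_RGB2HSV)[160:300,290:335].astype(int)
m=((h[...,1]>100)&(abs(h[...,0]-20)<12)&(h[...,2]>90)).astype(np.uint8)
n,l,st,c=cv2.connectedComponentsWithStats(m)
for i in range(1,n):
    if st[i,4]>60:
        k=cv2.findContours((l==i).astype(np.uint8),0,1)[0][0];print(st[i]+[290,160,0,0,0],cv2.minAreaRect(k))
E
```

```text
clock: 27.37
position: [0.5096, 0.0896, 0.151]
ee_rot: [2.097, 2.337, -0.008]
force: [0.0, -0.3, -2.2]
width: 0.336
gripper_force: 30.0
turn [-0.001  0.002  0.002] min rows 0.1 | shift after turn [-0.4372  0.0318 -0.0006] | before turn [-0.4373  0.0301  0.0013] rows 4.2
t 27.37 tcp [0.5096 0.0896 0.151 ] target [ 0.5405 -0.083   0.1512] j [ 0.1   0.37 -0.5   1.87  0.22  0.96 -0.38] F [ 0.  -0.3 -2.2] w 0.336 gf 30.0
[299 188  16  28 385] ((16.5, 41.5), (27.0, 15.0), 90.0)
[312 258  16  35 491] ((29.5, 115.0), (15.0, 34.0), 0.0)
```

Held upright, and the long cylinder is still in place. Next I carry it over the tub.

```bash
python3 -m creep '[[-0.0437,0.0032,0,0,0,0],[-0.0437,0.0032,0,0,0,0],[-0.0437,0.0032,0,0,0,0],[-0.0437,0.0032,0,0,0,0],[-0.0437,0.0032,0,0,0,0],[-0.0437,0.0032,0,0,0,0],[-0.0437,0.0032,0,0,0,0],[-0.0437,0.0032,0,0,0,0],[-0.0437,0.0032,0,0,0,0],[-0.0437,0.0032,0,0,0,0],[0,0,0,0,0,0],[0,0,0,0,0,0],[0,0,0,0,0,0]]'
python3 n.py .5405 -.083 .0988 6 0
```

```text
clock: 28.5
position: [0.5411, -0.0821, 0.1517]
ee_rot: [2.097, 2.337, -0.006]
force: [-0.1, 1.7, -2.2]
width: 0.335
gripper_force: 30.0
turn [-0.001  0.002  0.002] min rows 0.0 | shift after turn [-0.0022 -0.0017  0.1793] | before turn [-0.0015 -0.0013  0.1793] rows 1.7
t 28.5 tcp [ 0.5411 -0.0821  0.1517] target [ 0.5405 -0.083   0.08  ] j [ 0.38  0.4  -0.44  1.8   0.21  0.98 -0.04] F [-0.1  1.7 -2.2] w 0.335 gf 30.0
```

```bash
python3 -m creep '[[-0.0002,-0.0001,0.0179,0,0,0],[-0.0002,-0.0001,0.0179,0,0,0],[-0.0002,-0.0001,0.0179,0,0,0],[-0.0002,-0.0001,0.0179,0,0,0],[-0.0002,-0.0001,0.0179,0,0,0],[-0.0002,-0.0001,0.0179,0,0,0],[-0.0002,-0.0001,0.0179,0,0,0],[-0.0002,-0.0001,0.0179,0,0,0],[-0.0002,-0.0001,0.0179,0,0,0],[-0.0002,-0.0001,0.0179,0,0,0],[0,0,0,0,0,0],[0,0,0,0,0,0],[0,0,0,0,0,0]]'
python3 n.py .5405 -.083 .0988 6 0
```

```text
clock: 29.58
position: [0.5411, -0.0839, 0.0805]
ee_rot: [2.098, 2.336, -0.006]
force: [-0.2, 0.1, -1.1]
width: 0.333
gripper_force: 30.0
turn [-0.001  0.002  0.001] min rows 0.0 | shift after turn [ 0.0023 -0.0012  0.0012] | before turn [ 0.0023 -0.0012  0.0012] rows 0.0
t 29.58 tcp [ 0.5411 -0.0839  0.0805] target [ 0.5405 -0.083   0.08  ] j [ 0.35  0.49 -0.41  1.88  0.26  0.83 -0.09] F [-0.2  0.1 -1.1] w 0.333 gf 30.0
```

```bash
python3 -m creep '[[0,0,0,0,0,0],[0,0,0,0,0,0],[0,0,0,0,0,0],[0,0,0,0,0,0],[0,0,0,0,0,0],[0,0,0,0,0,0],[0,0,0,0,0,0],[0,0,0,0,0,0],[0,0,-0.04,0,0,0],[0,0,-0.04,0,0,0],[0,0,-0.04,0,0,0],[0,0,-0.04,0,0,0],[0,0,-0.04,0,0,0],[0,0,-0.04,0,0,0],[0,0,-0.04,0,0,0],[0,0,-0.04,0,0,0],[0,0,-0.04,0,0,0],[0,0,0,0,0,0]]' -1
python3 -m creep '[[-0.08,0,0,0,0,0],[-0.08,0,0,0,0,0],[-0.08,0,0,0,0,0],[-0.08,0,0,0,0,0],[-0.08,0,0,0,0,0],[-0.08,0,0,0,0,0],[0,0,0,0,0,0],[0,0,0,0,0,0],[0,0,0,0,0,0]]'
python3 - <<'E'
from cell import arm;import cv2,numpy as np
d=arm.get_image("top");s=arm.get_image("side");print(arm.observe()["force"])
a=cv2.resize(d["frame"][185:275,310:430],(400,300),interpolation=2);b=cv2.resize(s["frame"][205:295,250:370],(400,300),interpolation=2)
cv2.imwrite("pics/s5.png",np.hstack([a,b])[:,:,::-1])
E
```

```text
clock: 31.08
position: [0.5427, -0.0831, 0.2274]
ee_rot: [2.095, 2.333, -0.002]
force: [0.6, 0.8, 0.4]
width: 1.001
gripper_force: 0.0
clock: 31.83
position: [0.5614, -0.2734, 0.2244]
ee_rot: [2.099, 2.337, -0.006]
force: [0.3, 1.0, -0.2]
width: 1.002
gripper_force: 0.0
[ 0.63946193  0.00894145 -0.17913686]
```

View pics/s5.png

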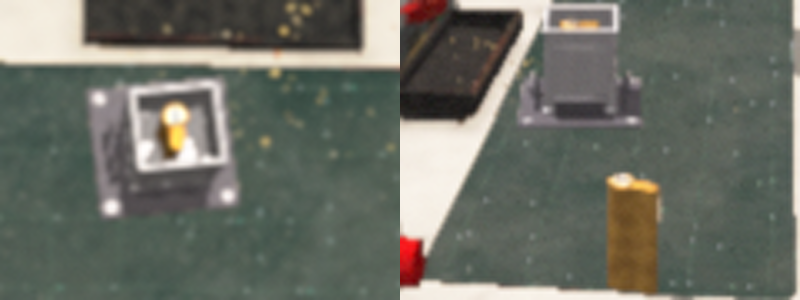

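The short cylinder stands inside the seated tub, at (175,128) in the top crop. The long one is still standing at (633,235).

```bash
python3 -c "from cell import arm;print(arm.sign_off())"
```

```text
the job is handed in; nothing more can be done
None
```

The job is handed in at about 32 s on the robot's clock: the last pictures show the tub mouth up in its holder, the short cylinder standing inside it and the long cylinder still upright, and the arm never worked near the padlock or loupe, though I took no late picture of those two.

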